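# Close up the vacuum-pump test rig and reset its guard circuit

### The job

Make the pump test rig ready to run: lift the orange T-handle hex key out of the coupling and stand it in the empty pocket of the blue tool caddy, then set the yellow guard over the coupling, lowering it straight down without forcing or dropping it, so that its steel tongue goes fully home in the slot of the red-headed interlock switch and the guard sits flat on the rig's base plate. With the guard on, press the blue reset button all the way in and let it go; leave the other things on the bench as they are.

Things in the scene. Friction and masses are not known exactly. Their poses are not given: they have to be found in the camera images.
- guard_grip (a point): Loose yellow coupling guard, 0.5 kg, an inverted U standing upright. Point: centre of its black bar handle, 141 mm above the guard's lower edges; bar along guard y, 16 mm wide (x), 18 mm tall, 62 mm free between its posts, 23 mm free under it above the guard's top plate. Guard 90 mm long (y), walls at x -50 and +50 mm, foot lip to x -67. Axes: z up, x from the handle to the tongue's side.
- tongue_tip (a point): Lower end of the guard's flat steel tongue, which hangs down from a bracket on the guard's +x side: 5 mm thick (guard x), 18 mm wide (guard y), 32 mm long, last 8 mm tapered to 3 x 13 mm. It is 78 mm along guard x from guard_grip and 73 mm below it (y 0); 68 mm above the guard's lower edges. Axes: the guard's.
- slot (a point): Centre of the mouth of the slot in the top of the interlock switch (red head 40 x 48 mm, black body, on the rig), 111 mm above the bench. Slot 8 mm (x) by 21 mm (y), 35 mm deep, straight down, no detent, mouth bevelled 4 mm. Fully home: tongue tip 28 mm below this point, guard resting on the base plate. Axes are the rig's: z up, y along the shaft to the green motor, x from coupling to switch.
- guard_seat (a point): Top of the rig's base plate (15 mm above the bench) under the middle of the coupling. The seated guard is centred here, axes along the rig's, guard_grip 141 mm above. Slot at x +78 mm, y 0. Coupling along y, 56 mm diameter, top 91 mm above here; motor y +58 to +238 mm, 123 mm high; pump and bracket y -58 to -136 mm, 122 mm high. Plate x -75 to +125, y -145 to +255 mm. Axes: rig's.
- key_grip (a point): Loose T-handle hex key, 0.12 kg, standing in a socket in the top of the coupling hub, 23 mm to the pump's side of guard_seat. Point: centre of its orange cross handle, a bar 88 mm along the key's y, 16 mm wide in x, 18 mm tall, with an 8 mm round steel stem down from its middle. Axes: z up along the stem, y along the bar.
- key_foot (a point): Lower end of the key's stem, 138 mm below key_grip along the key's z. At the start it stands 26 mm deep in the 10 mm wide socket of the coupling hub and lifts out freely, straight up.
- pocket (a point): Centre of the mouth of the empty pocket of the blue tool caddy (fixed), 85 mm above the bench: 48 mm (x) by 44 mm (y) inside, 80 mm deep. The caddy's other pocket, on its +y side (y +26 to +102 mm), holds three tools that stand up to 30 mm above the rim. Axes are the caddy's, z up.
- reset_top (a point): Top of the blue reset button (30 mm diameter, dark collar), 72 mm above the bench, on the grey control station, a fixed box 84 x 176 x 50 mm; pressed straight down. The green button 54 mm and the red mushroom stop 108 mm away along the station's +y (83 mm above the bench) are not needed. Axes: the station's.
- reset (a joint): Travel of the reset button in m: 0 released, 0.006 fully in; a spring returns it, full travel takes about 5 N.
- brake_pad: Bystander: loose brake pad lying flat, 46 x 105 x 16 mm, origin under its centre.
- screwdriver: Bystander: loose green screwdriver lying along its x, 170 mm long, 26 mm thick, origin under its middle.
- spray_can: Bystander: loose standing spray can, 64 mm diameter, 190 mm tall, origin under its centre.
- mug: Bystander: loose blue mug, 82 mm diameter, 95 mm tall, origin under its centre.
Things that resemble listed ones, but are neither listed nor needed, are in the scene too. What is shaped like the part that bears reset_top but pink or turquoise is not meant.

How it is judged:
By the outcome, as a careful person would: the job done as asked, in the order asked, and still so for the second after the job is handed in, with the robot touching nothing.
It also fails if it takes over 67 s, if anything falls off the work surface, if the arm or the gripper's body presses on something with over 40 N, if the wrist force passes 120 N, or if a joint passes its speed limit or range.

### The arm

A 7-joint arm with a two-finger parallel gripper is mounted at the origin on the work surface. World frame = base frame: x ahead of the robot, y to its left, z up, the work surface at z = 0. Lengths are in m, angles in rad, forces in N, time in s.
With the tool pointing down it reaches from about 0.35 to 0.9 m from the base axis. Payload 8.1 kg.
Tool frame: the origin (TCP) lies at the very end of the fingers, on their centre line; the grasp point (between the pads) lies behind it (hold_point_z is the z of the grasp point in the tool frame, in m); z points along the fingers, y is the line along which they close (so a half turn about z gives the same grasp; the last joint's range is limited). The gripper opens to 92 mm and grips with 3 to 60 N. Pads are 19 mm wide; open, the fingers measure 130 mm over their backs; the gripper's body (75 mm by 190 mm) begins 47 mm behind the grasp point.
Start: joints at [-0.103, 0.434, 0.025, 1.573, -0.012, 1.134, -0.075], TCP at [0.625, -0, 0.206] pointing down, gripper open.
Joint ranges: [-2.62, 2.62], [-0.44, 2.09], [-1.27, 1.32], [0.08, 2.57], [-1.32, 4.46], [0.12, 2], [-2.74, 2.74]. Speed limits (rad/s): [2.22, 2.22, 3.01, 3.01, 3.14, 3.14, 3.14].

### API

Orientations are given as a rotation vector (axis times angle).
In Python, from rig import get_obs, snapshot, calibration, sign_off, hold_point_z gives the robot as it stands.
- The arm moves only by the tool play_rows, never from a script. Its arguments are lists of equal length, an entry for each row: "travel": the shift along the tool's x, y, z in mm, a list of three; "angular": the turn, a rotation vector about the tool's x, y, z in degrees, a list of three; "gripper": the closure in counts, from 0 (fully open) to 255 (shut). In form: {"travel": [[tx, ty, tz], ...], "angular": [[wx, wy, wz], ...], "gripper": [gripper, ...]}. A call has 1 to 5 rows; each row is the pose to reach, as a shift and turn from the pose commanded when the call began, along the tool's axes at that moment; what a row does not reach only later rows make up. A row lasts 1/8 s, in which the tool goes at most 62.5 mm and 10.7 degrees, less where a joint would pass 70% of its speed; a pose out of reach is approached as far as the arm can. A call with a gripper value outside its range is refused whole. The fingers move at their own pace and stop on an object; "force" is the grip in N (left out, the last holds). Time passes only in rows, so rows that repeat a pose let the fingers close. It gives the time, the measured TCP pose, the force, the opening and the grip force at its end, in the units of the state.
- get_obs(): the state, without advancing time (a new reading comes with each control period).
- snapshot(name): name is "scene" or "side" or "wrist"; returns the picture (420x560x3 uint8, red, green, blue); there is no depth.
- calibration(name): a dict with "K" (3x3 intrinsics, pixels), "world_from_camera" (4x4, takes a point from camera to world coordinates). Camera axes: x right, y down, z forward; pixel columns grow to the right and rows downward; lengths in m; the calibration is good to about 2 mm. The wrist camera is an equidistant fisheye: a pixel r from the principal point sees the ray r / f radians off the axis. A picture is of the moment at which its call begins: read the wrist's pose just before it. calibration takes no time and is no camera call; for the wrist camera it gives the pose at the moment of the call.
- sign_off(): hands the job in; it is judged then, once.
The state is a dict: "time": time; "joint_pos": joint angles; "qd": joint speeds; "joint_efforts": joint torques, N m; "eef_pos": TCP position; "tool_rot": TCP orientation; "contact_force": force on the tool from outside, world axes, zero at the start; "moment": the same for the moment, N m; "gripper_width": finger opening in m; "grip_force": force on a finger pad.
Only numpy, scipy, OpenCV 4.12 (cv2) and the standard library are available. Lean on these libraries where they do the work, as an engineer would, in place of code of your own. Each camera call takes 0.05 s, during which the arm holds its last target. There are 200 camera calls.

## Working session

There is one attempt and no reset: what is moved stays moved. The work goes in short steps, Python scripts to look and compute and a tool call to move; the robot and the scene stay as the last step left them, time stands still between calls to the robot, and variables do not carry over. Pictures are saved under pics/ and viewed, at most 10 in all, crops included, and the job is handed in when it is done.

Besides the shell and the picture viewer there is one more tool, called by a JSON object that holds its "api" and its "payload". play_rows: Moves the arm, as the interface text tells. Its arguments: {"type":"object","properties":{"travel":{"type":"array","items":{"type":"array","items":{"type":"number"}}},"angular":{"type":"array","items":{"type":"array","items":{"type":"number"}}},"gripper":{"type":"array","items":{"type":"number"}},"force":{"type":"number"}},"required":["travel","angular","gripper"]}

```bash
mkdir -p pics
python3 - <<'E'
from rig import *
import cv2,numpy as np
print(get_obs(),hold_point_z)
for n in("scene","side","wrist"):
    c=calibration(n);print(n,np.round(c["K"],1).tolist(),np.round(c["world_from_camera"],4).tolist())
    im=snapshot(n)[:,:,::-1]
    cv2.imwrite(f"pics/{n}0.png",cv2.resize(im,(800,600),interpolation=cv2.INTER_CUBIC))
    np.save(f"pics/{n}0.npy",im)
E
```

```text
{'time': 0.0, 'joint_pos': array([-0.10257537,  0.4352115 ,  0.02496779,  1.5741265 , -0.01160604,
        1.13396804, -0.07509642]), 'qd': array([-0.00013935, -0.00110856, -0.00032077,  0.00069802, -0.00063232,
        0.00087981, -0.00041633]), 'joint_efforts': array([ 3.89017032e-04, -6.67853522e+01,  9.84863900e-01, -3.14464223e+01,
       -6.05165795e-02,  4.27553023e-02,  1.12382318e-04]), 'eef_pos': array([ 6.24450054e-01, -7.11590247e-05,  2.05340685e-01]), 'tool_rot': array([-2.22082598e+00, -2.22062827e+00,  1.88452642e-03]), 'contact_force': array([-0.30946874, -0.56768068, -0.00478017]), 'moment': array([-9.13292153e-03, -9.55196327e-05, -3.35739721e-02]), 'grip_force': 0.0, 'gripper_width': 0.09162301906751291} -0.0188
scene [[471.0, 0.0, 279.5], [0.0, 471.0, 217.1], [0.0, 0.0, 1.0]] [[-0.1906, 0.8103, -0.5542, 1.287], [0.9816, 0.1639, -0.098, 0.0699], [0.0114, -0.5627, -0.8266, 1.3986], [0.0, 0.0, 0.0, 1.0]]
side [[492.6, 0.0, 277.6], [0.0, 492.6, 216.6], [0.0, 0.0, 1.0]] [[0.8821, -0.2633, 0.3905, -0.0588], [-0.4707, -0.4602, 0.7528, -1.0628], [-0.0185, -0.8479, -0.5299, 0.842], [0.0, 0.0, 0.0, 1.0]]
wrist [[325.2, 0.0, 278.5], [0.0, 325.2, 209.1], [0.0, 0.0, 1.0]] [[1.0, -0.0008, -0.0016, 0.6248], [-0.0012, -0.9634, -0.2682, 0.0728], [-0.0013, 0.2682, -0.9634, 0.3837], [0.0, 0.0, 0.0, 1.0]]
```

View pics/scene0.png

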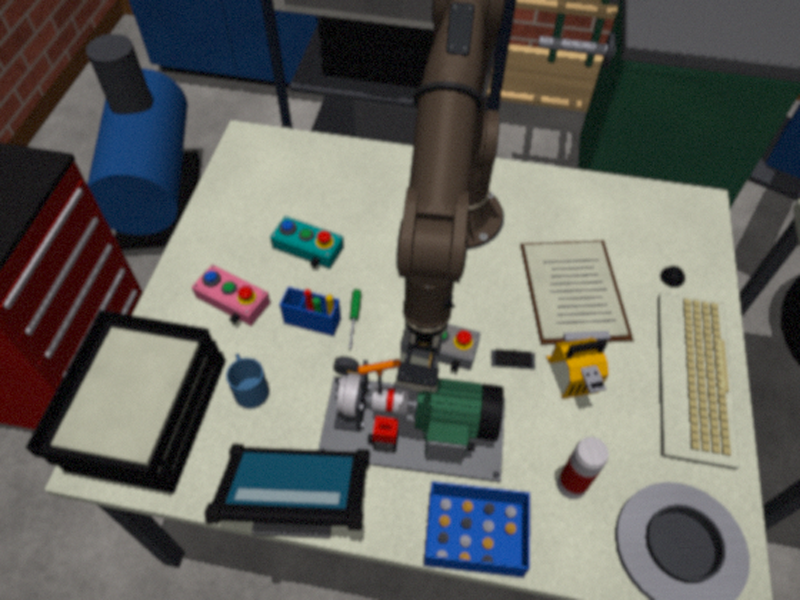

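View pics/side0.png

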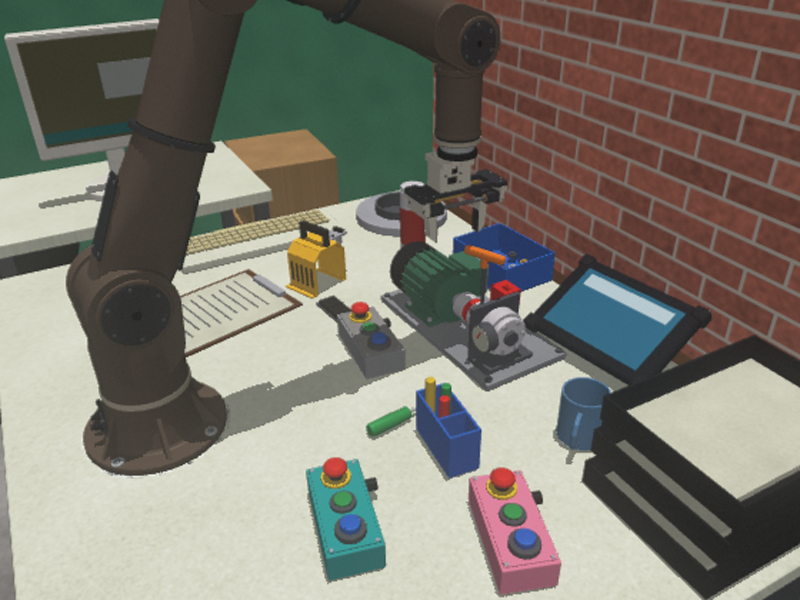

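The scene view shows the key handle near (378,367), the guard near (580,365), the caddy near (310,310) and the grey station near (450,345). In the side view, the key is near (487,255), the guard handle near (314,233), the pocket near (460,428) and the reset button near (379,341).

View pics/wrist0.png

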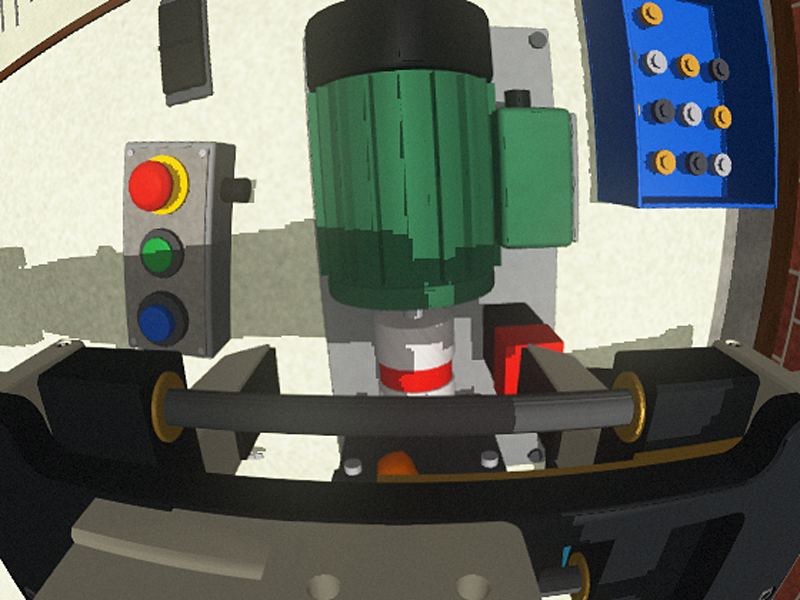

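Run:
```python
import numpy as np,cv2
a=np.load("pics/scene0.npy");b=np.load("pics/side0.npy")
# scene crop x190-470,y190-340 ; side crop x190-430,y140-340
A=cv2.resize(a[195:340,190:440],(800,464),interpolation=cv2.INTER_CUBIC)
B=cv2.resize(b[145:335,190:430],(758,600),interpolation=cv2.INTER_CUBIC)
cv2.imwrite("pics/sc.png",A);cv2.imwrite("pics/sd.png",B)
```

```text
(no output)
```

View pics/sc.png

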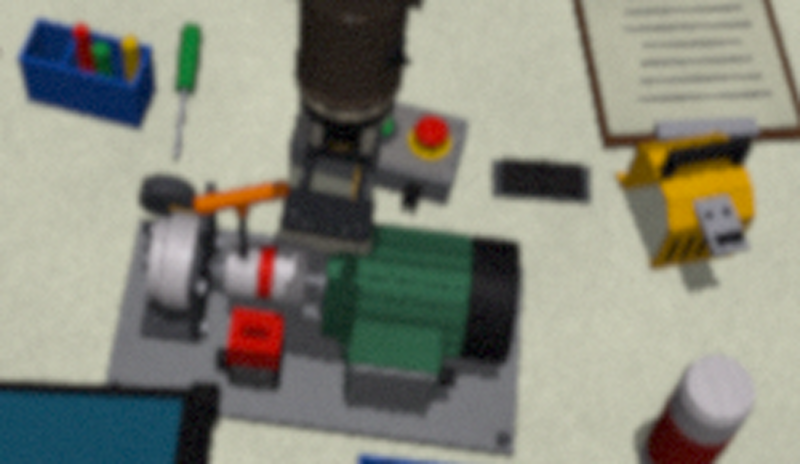

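View pics/sd.png

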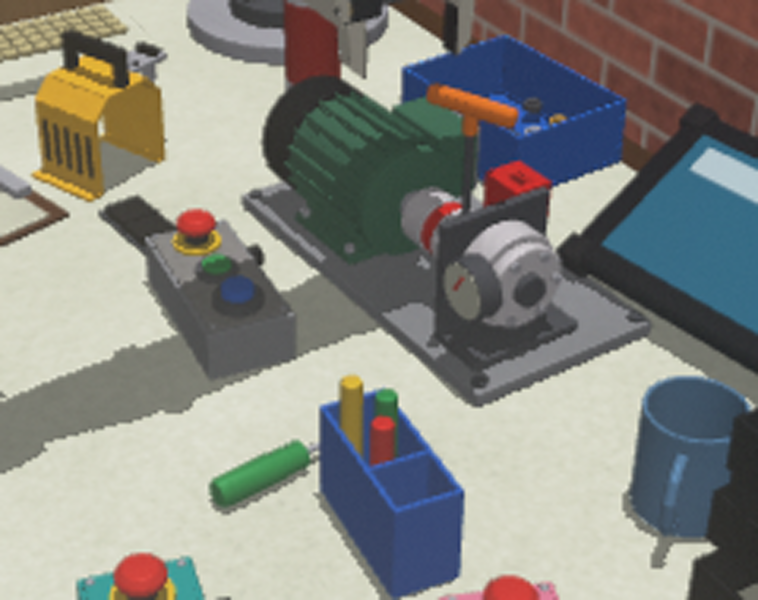

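The wrist view shows reset at (157,322), green at (160,252) and red stop at (152,187), plus the rig along the image's vertical. In the crops I read the key ends, slot, guard handle and caddy rim, which I'll now turn into positions.

```bash
cat > h.py <<'E'
import numpy as np,cv2
from rig import *
from scipy.spatial.transform import Rotation as R
def ray(n,p,c=None):
    c=c or calibration(n);K=c["K"];T=np.array(c["world_from_camera"])
    x=(p[0]-K[0][2])/K[0][0];y=(p[1]-K[1][2])/K[1][1]
    if n=="wrist":
        r=np.hypot(x,y)+1e-12;d=np.array([x/r*np.sin(r),y/r*np.sin(r),np.cos(r)])
    else: d=np.array([x,y,1.])
    d=T[:3,:3]@d;return T[:3,3],d/np.linalg.norm(d)
def atz(n,p,z,c=None):
    o,d=ray(n,p,c);return (o+d*(z-o[2])/d[2]).round(4)
def tri(*rs):
    A=sum(np.eye(3)-np.outer(d,d) for o,d in rs);b=sum((np.eye(3)-np.outer(d,d))@o for o,d in rs)
    p=np.linalg.solve(A,b);e=[np.linalg.norm(np.cross(p-o,d)) for o,d in rs];return p.round(4),np.round(e,4)
sc=lambda u,v:("scene",(190+u/3.2,195+v/3.2))
sd=lambda u,v:("side",(190+u/3.158,145+v/3.158))
wr=lambda u,v:("wrist",(u/1.4286,v/1.4286))
E
python3 - <<'E'
from h import *
T=lambda *a:tri(*[ray(*x) for x in a])
print("key -y end",T(sc(197,205),sd(515,118)),"+y end",T(sc(288,188),sd(432,93)))
print("slot",atz(*sc(257,330),.111),atz(*sd(521,178),.111))
print("reset",atz(*wr(157,322),.072),atz(*sd(238,289),.072)," red",atz(*wr(150,187),.083),atz(*sd(195,222),.083))
print("guard handle ends",T(sc(667,158),sd(66,40)),T(sc(747,145),sd(126,68)))
print("foot lip", *[atz(*sd(*p),0) for p in[(36,178),(97,198)]])
print("caddy side",[atz(*sd(*p),.085).tolist() for p in [(320,405),(395,512),(462,490),(385,392),(370,470),(430,457)]])
print("caddy scene",[atz(*sc(*p),.085).tolist() for p in [(40,20),(155,52),(143,90),(22,62)]])
print("plate scene",[atz(*sc(*p),.015).tolist() for p in [(118,385),(512,452),(520,240),(142,222)]])
print("plate wrist",[atz(*wr(*p),.015).tolist() for p in [(551,28),(553,290)]], "plate side",[atz(*sd(*p),.015).tolist() for p in [(243,198),(475,402),(648,325)]])
print("coupling top wrist",[atz(*wr(*p),.07).tolist() for p in [(377,325),(456,325),(377,390),(457,390)]])
E
```

```text
key -y end (array([ 0.656 , -0.1222,  0.2186]), array([0.0025, 0.0025])) +y end (array([ 0.6222, -0.0459,  0.2173]), array([0.0024, 0.0024]))
slot [ 0.7139 -0.0541  0.111 ] [ 0.7165 -0.0624  0.111 ]
reset [ 0.4366 -0.0326  0.072 ] [ 0.4302 -0.0438  0.072 ]  red [0.4491 0.0714 0.083 ] [0.4383 0.0596 0.083 ]
guard handle ends (array([0.445 , 0.3199, 0.1447]), array([0.0279, 0.0279])) (array([0.469 , 0.3589, 0.129 ]), array([0.036, 0.036]))
foot lip [0.3821 0.3495 0.    ] [0.4233 0.2774 0.    ]
caddy side [[0.4051, -0.2347, 0.085], [0.3921, -0.3659, 0.085], [0.4463, -0.3698, 0.085], [0.4574, -0.2455, 0.085], [0.3998, -0.3188, 0.085], [0.4459, -0.3281, 0.085]]
caddy scene [[0.394, -0.3585, 0.085], [0.4103, -0.2273, 0.085], [0.4599, -0.228, 0.085], [0.4507, -0.3617, 0.085]]
plate scene [[0.7543, -0.1841, 0.015], [0.7466, 0.1992, 0.015], [0.5193, 0.1829, 0.015], [0.5756, -0.2049, 0.015]]
plate wrist [[0.7498, 0.1997, 0.015], [0.7565, -0.0222, 0.015]] plate side [[0.5463, 0.178, 0.015], [0.5643, -0.219, 0.015], [0.7628, -0.2033, 0.015]]
coupling top wrist [[0.6095, -0.034, 0.07], [0.6661, -0.0341, 0.07], [0.6087, -0.0858, 0.07], [0.6691, -0.0862, 0.07]]
```

{"api": "play_rows", "payload": {"travel": [[0,0,-55],[-40,7,-65],[-84,14,-65],[-84,14,-65],[-84,14,-65]], "angular": [[0,0,0],[0,0,-10],[0,0,-20],[0,0,-24],[0,0,-24]], "gripper": [0,0,0,0,0], "force": 35}}

```text
time: 0.78
eef_pos: [0.6388, -0.0844, 0.2707]
tool_rot: [-1.712, -2.633, 0.0]
contact_force: [-0.2, 0.8, -0.0]
gripper_width: 0.092
grip_force: 0.0
```

Run:
```python
from h import *
import json
o=get_obs();c=calibration("wrist");im=snapshot("wrist")[:,:,::-1]
cv2.imwrite("pics/w1.png",cv2.resize(im,(800,600),interpolation=cv2.INTER_CUBIC))
json.dump({k:np.array(c[k]).tolist() for k in c if k in("K","world_from_camera")},open("w1.json","w"))
print(o["time"],o["eef_pos"],o["tool_rot"])
T=lambda *a:tri(*[ray(*x) for x in a])
print("guard handle ends",T(sc(667,158),sd(126,68)),T(sc(747,145),sd(66,40)))
print("bracket",atz(*sc(720,215),.1))
hsv=cv2.cvtColor(im,cv2.COLOR_BGR2HSV);m=cv2.inRange(hsv,(8,170,120),(16,255,255))
n,l,s,cc=cv2.connectedComponentsWithStats(m);i=np.argsort(-s[1:,4])[:3]+1;print(s[i],cc[i])
```

```text
0.775 [ 0.63876117 -0.0843724   0.27070975] [-1.71249016e+00 -2.63280609e+00  1.35555949e-04]
guard handle ends (array([0.472 , 0.3018, 0.1332]), array([0.0057, 0.0057])) (array([0.4407, 0.38  , 0.1384]), array([0.0016, 0.0016]))
bracket [0.5002 0.3661 0.1   ]
[[ 267  162   22  113 2263]
 [ 196    6    1    1    1]
 [ 189   15    1    1    1]] [[277.13521874 217.47812638]
 [196.           6.        ]
 [189.          15.        ]]
```

View pics/w1.png

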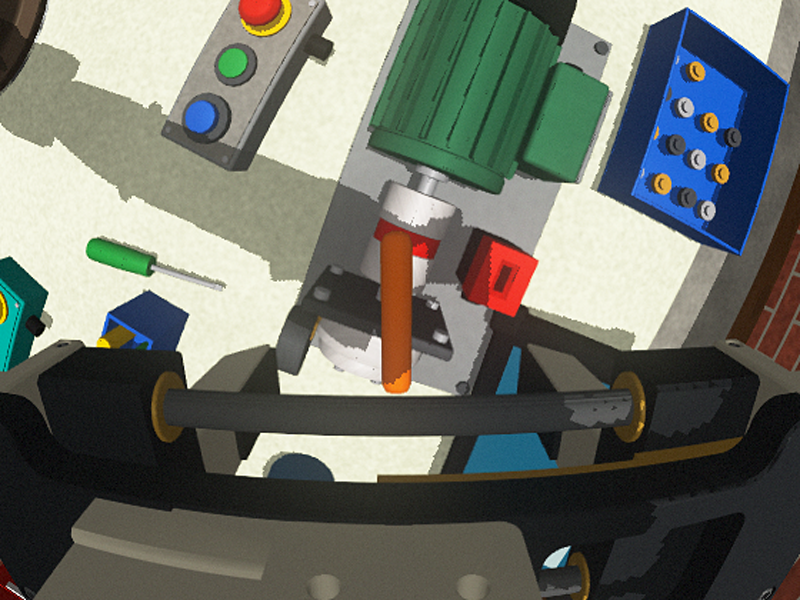

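The key bar runs from (397,232) to (397,390), aligned with the tool and centred between the fingers. The slot is at (506,279), the blue reset at (206,117) and the red stop at (262,5).

Run:
```python
from h import *
import json
c=json.load(open("w1.json"))
P=lambda u,v,z:atz("wrist",(u/1.4286,v/1.4286),z,c)
print("key",P(397,231,.218),P(397,392,.218))
print("slot",P(506,279,.111)); print("reset",P(206,117,.072),"green",P(234,64,.07))
print("plate edge",P(305,247,.015),P(360,150,.015),"corners",P(601,47,.015),P(463,388,.015))
print("plate right edge", P(612,35,.015),P(487,388,.015))
g=np.array([.4563,.341]);print("guard r",np.hypot(*g))
```

```text
key [ 0.621  -0.0445  0.218 ] [ 0.6569 -0.1258  0.218 ]
slot [ 0.7165 -0.0561  0.111 ]
reset [ 0.4395 -0.0335  0.072 ] green [0.444  0.0172 0.07  ]
plate edge [ 0.5563 -0.117   0.015 ] [ 0.5689 -0.012   0.015 ] corners [0.7374 0.1886 0.015 ] [ 0.7598 -0.1891  0.015 ]
plate right edge [0.7433 0.2079 0.015 ] [ 0.7835 -0.1792  0.015 ]
guard r 0.5696408429879304
```

{"api": "play_rows", "payload": {"travel": [[0,0,40],[0,0,71],[0,0,71],[0,0,71],[0,0,71]], "angular": [[0,0,0],[0,0,0],[0,0,0],[0,0,0],[0,0,0]], "gripper": [0,0,255,255,255], "force": 35}}

```text
time: 1.45
eef_pos: [0.64, -0.0838, 0.2019]
tool_rot: [1.71, 2.633, 0.002]
contact_force: [0.4, 0.3, 0.1]
gripper_width: 0.0664
grip_force: 0.0
```

{"api": "play_rows", "payload": {"travel": [[0,0,0],[0,0,0],[0,0,0],[0,0,-20],[0,0,-45]], "angular": [[0,0,0],[0,0,0],[0,0,0],[0,0,0],[0,0,0]], "gripper": [255,255,255,255,255]}}

```text
time: 2.08
eef_pos: [0.6386, -0.084, 0.2451]
tool_rot: [-1.711, -2.634, 0.001]
contact_force: [0.5, -1.0, 0.2]
gripper_width: 0.0164
grip_force: 0.0
```

{"api": "play_rows", "payload": {"travel": [[0,0,0],[0,0,0]], "angular": [[0,0,0],[0,0,0]], "gripper": [255,255]}}

```text
time: 2.33
eef_pos: [0.6387, -0.084, 0.2444]
tool_rot: [-1.711, -2.634, 0.001]
contact_force: [-0.5, -0.7, -0.6]
gripper_width: 0.0011
grip_force: 0.0
```

Run:
```python
from h import *
o=get_obs();print(o["gripper_width"],o["grip_force"],o["contact_force"])
a=snapshot("wrist")[:,:,::-1];b=snapshot("side")[:,:,::-1]
im=np.hstack([cv2.resize(a,(400,300)),cv2.resize(b[160:260,280:413],(400,300))])
cv2.imwrite("pics/w2.png",im)
```

```text
0.0011402035261349405 0.0 [-0.48604712 -0.67675801 -0.61246198]
```

View pics/w2.png

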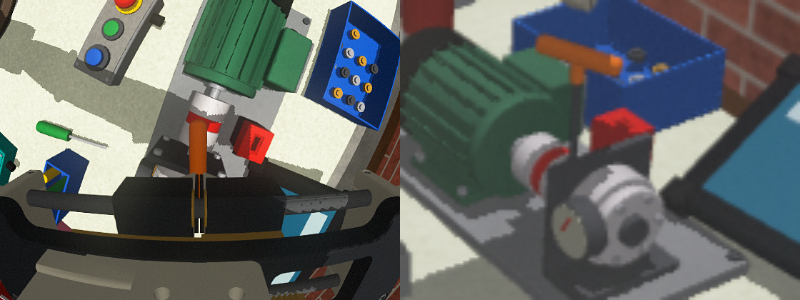

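The key still stands upright in the coupling and the fingers closed above it, so the lift began too early. I'll reopen and regrip with time to close.

{"api": "play_rows", "payload": {"travel": [[0,0,0],[0,0,0],[0,0,0],[0,0,0],[0,0,0]], "angular": [[0,0,0],[0,0,0],[0,0,0],[0,0,0],[0,0,0]], "gripper": [100,100,100,100,100]}}

```text
time: 3.05
eef_pos: [0.639, -0.0841, 0.2452]
tool_rot: [1.711, 2.635, 0.0]
contact_force: [0.3, -0.5, 0.0]
gripper_width: 0.0456
grip_force: 0.0
```

{"api": "play_rows", "payload": {"travel": [[0,0,20],[0,0,45],[0,0,45],[0,0,45],[0,0,45]], "angular": [[0,0,0],[0,0,0],[0,0,0],[0,0,0],[0,0,0]], "gripper": [100,100,255,255,255]}}

```text
time: 3.68
eef_pos: [0.6397, -0.0841, 0.2014]
tool_rot: [1.71, 2.633, 0.001]
contact_force: [0.2, 0.4, 0.7]
gripper_width: 0.0304
grip_force: 0.0
```

{"api": "play_rows", "payload": {"travel": [[0,0,0],[0,0,0],[0,0,0],[0,0,0]], "angular": [[0,0,0],[0,0,0],[0,0,0],[0,0,0]], "gripper": [255,255,255,255]}}

```text
time: 4.18
eef_pos: [0.6394, -0.0841, 0.2007]
tool_rot: [1.711, 2.634, 0.001]
contact_force: [-1.0, -0.7, 4.9]
gripper_width: 0.0151
grip_force: 35.0
```

{"api": "play_rows", "payload": {"travel": [[0,0,-40],[0,0,-90],[-10,-20,-100],[-34,-70,-105],[-60,-125,-105]], "angular": [[0,0,0],[0,0,0],[0,0,0],[0,0,-8],[0,0,-18]], "gripper": [255,255,255,255,255]}}

```text
time: 4.8
eef_pos: [0.5475, -0.1908, 0.3041]
tool_rot: [-1.269, -2.873, 0.001]
contact_force: [0.4, -0.8, -1.1]
gripper_width: 0.0157
grip_force: 35.0
```

```bash
cat >> h.py <<'E'
def go(x,y,z=None,yaw=None,o=None):
    """tool-frame travel (mm) and turn (deg) to TCP x,y,z with tool down; yaw: tool x = world y turned by yaw"""
    o=o or get_obs();r=R.from_rotvec(o["tool_rot"]);p=np.array(o["eef_pos"])
    t=np.array([x,y,p[2] if z is None else z])
    r2=r if yaw is None else R.from_euler("z",yaw,degrees=True)*R.from_rotvec(np.pi*np.array([1,1,0])/2**.5)
    return (r.inv().apply(t-p)*1000).round(1),(r.inv()*r2).as_rotvec(degrees=True).round(2),p.round(4),o["gripper_width"],o["contact_force"].round(1)
E
python3 -c "
from h import *
print(go(.4235,-.338,.300,84.4))"
```

```text
(array([ -25.3, -190.8,    4.3]), array([-4.000e-02, -7.000e-02, -4.206e+01]), array([ 0.5475, -0.1908,  0.3041]), 0.01569037860359763, array([ 0.4, -0.8, -1.1]))
```

{"api": "play_rows", "payload": {"travel": [[-6,-50,4],[-12,-100,4],[-19,-150,4],[-25,-191,4],[-25,-191,4]], "angular": [[0,0,-10],[0,0,-20],[0,0,-30],[0,0,-40],[0,0,-42]], "gripper": [255,255,255,255,255]}}

```text
time: 5.42
eef_pos: [0.4197, -0.3396, 0.3]
tool_rot: [-0.171, -3.134, 0.001]
contact_force: [-0.2, 0.7, -1.7]
gripper_width: 0.0156
grip_force: 35.0
```

Run:
```python
from h import *
import json
print(go(.4235,-.338,.300,84.4))
c=calibration("wrist");im=snapshot("wrist")[:,:,::-1]
cv2.imwrite("pics/w3.png",cv2.resize(im,(800,600),interpolation=cv2.INTER_CUBIC))
json.dump({k:np.array(c[k]).tolist() for k in c if k in("K","world_from_camera")},open("w3.json","w"))
```

```text
(array([-3.6,  2. ,  0. ]), array([-0.04, -0.16, -0.66]), array([ 0.4197, -0.3396,  0.3   ]), 0.015559984824262626, array([-0.2,  0.7, -1.7]))
```

View pics/w3.png

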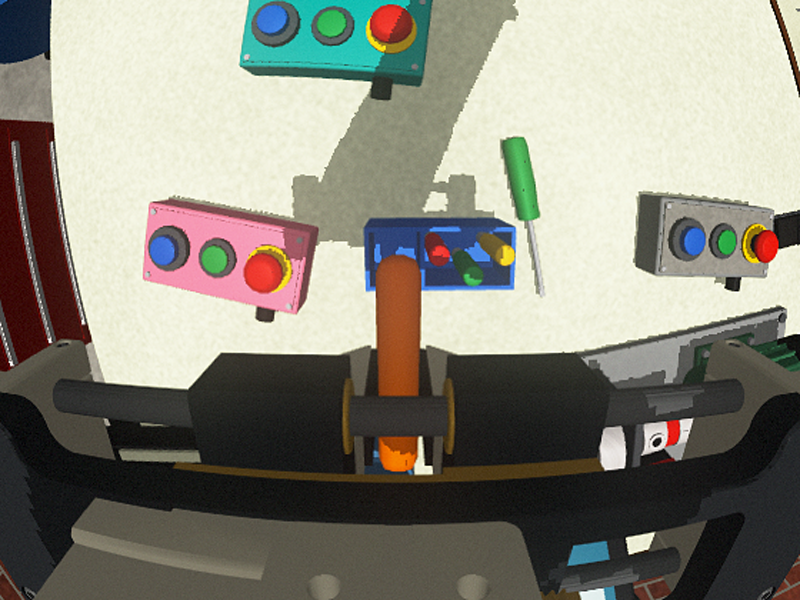

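The held key's bar runs from (398,258) to (398,470). The caddy rim spans (367..516, 229..290), with the pocket at its left end up to the divider near x=421.

Run:
```python
from h import *
import json
c=json.load(open("w3.json"))
P=lambda u,v,z:atz("wrist",(u/1.4286,v/1.4286),z,c)
q=[P(366,229,.085),P(366,290,.085),P(516,290,.085),P(516,229,.085),P(421,260,.085)]
print(*q)
m=(q[0]+q[1])/2;ax=(q[2]+q[3])/2-m;print(np.linalg.norm(ax));ax/=np.linalg.norm(ax);print("pocket",m+.026*ax)
print("key bar end",P(398,258,.319),P(398,470,.319))
```

```text
[ 0.3922 -0.3632  0.085 ] [ 0.4455 -0.3699  0.085 ] [ 0.46   -0.2372  0.085 ] [ 0.4053 -0.2341  0.085 ] [ 0.4242 -0.3194  0.085 ]
0.13162541547892645
pocket [ 0.42157592 -0.34069329  0.085     ]
key bar end [ 0.3776 -0.3342  0.319 ] [ 0.466 -0.344  0.319]
```

{"api": "play_rows", "payload": {"travel": [[0,0,55],[0,0,110],[0,0,145],[0,0,165],[0,0,171]], "angular": [[0,0,0],[0,0,0],[0,0,0],[0,0,0],[0,0,0]], "gripper": [255,255,255,255,255]}}

```text
time: 6.1
eef_pos: [0.4235, -0.3343, 0.1284]
tool_rot: [-0.164, -3.135, -0.003]
contact_force: [0.3, -0.9, -0.4]
gripper_width: 0.0156
grip_force: 35.0
```

{"api": "play_rows", "payload": {"travel": [[0,0,0],[0,0,0],[0,0,0],[0,0,0]], "angular": [[0,0,0],[0,0,0],[0,0,0],[0,0,0]], "gripper": [255,150,130,130]}}

```text
time: 6.6
eef_pos: [0.4243, -0.3363, 0.1307]
tool_rot: [0.165, 3.136, -0.001]
contact_force: [-0.4, 0.5, 0.3]
gripper_width: 0.0406
grip_force: 0.0
```

{"api": "play_rows", "payload": {"travel": [[0,0,-15],[0,0,-45],[0,0,-90],[0,0,-140],[0,0,-150]], "angular": [[0,0,0],[0,0,0],[0,0,0],[0,0,0],[0,0,0]], "gripper": [130,130,130,0,0]}}

```text
time: 7.22
eef_pos: [0.4255, -0.337, 0.2849]
tool_rot: [0.164, 3.131, -0.006]
contact_force: [-0.6, 0.1, -0.5]
gripper_width: 0.0607
grip_force: 0.0
```

Run:
```python
from h import *
a=snapshot("side")[:,:,::-1];b=snapshot("scene")[:,:,::-1]
L=cv2.resize(a[240:350,260:370],(400,400),interpolation=cv2.INTER_CUBIC)
M=cv2.resize(a[140:220,190:270],(400,400),interpolation=cv2.INTER_CUBIC)
N=cv2.resize(b[220:290,370:440],(400,400),interpolation=cv2.INTER_CUBIC)
# guard in both cameras, key beneath
cv2.imwrite("pics/k4.png",np.vstack([np.hstack([cv2.resize(L,(300,300)),np.zeros((300,500,3),np.uint8)]),np.hstack([cv2.resize(M,(300,300)),cv2.resize(N,(300,300)),np.zeros((300,200,3),np.uint8)])]))
g=np.array([.4563,.341]);d=np.array([.472,.3018])-[.4407,.38];print("yaw guard",np.degrees(np.arctan2(d[0],-d[1])))
print(go(*g,.28,21.8))
```

```text
yaw guard 21.81404083083701
(array([ 39.3, 677. ,   0.9]), array([1.000e-02, 2.000e-01, 6.219e+01]), array([ 0.4246, -0.3364,  0.282 ]), 0.06805768778872727, array([ 0.2, -0.8, -0.4]))
```

View pics/k4.png

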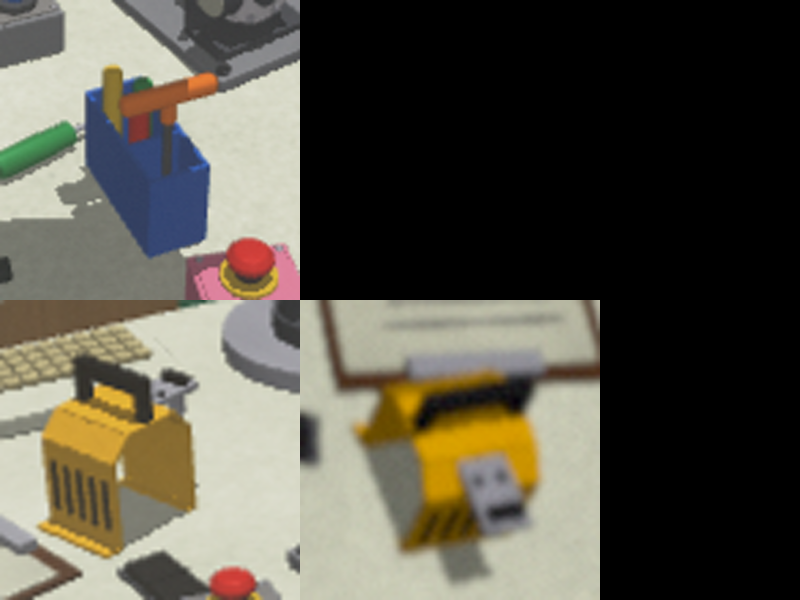

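The key stands upright in the pocket. The guard is undisturbed, with its tongue facing the scene camera (+x side). I go to the guard next.

{"api": "play_rows", "payload": {"travel": [[3,55,0],[6,115,0],[10,175,0],[14,235,0],[17,295,0]], "angular": [[0,0,10],[0,0,20],[0,0,30],[0,0,40],[0,0,50]], "gripper": [0,0,0,0,0]}}

```text
time: 7.95
eef_pos: [0.4365, -0.0615, 0.279]
tool_rot: [-1.404, -2.808, 0.001]
contact_force: [0.0, -0.7, -0.4]
gripper_width: 0.0917
grip_force: 0.0
```

```bash
python3 -c "
from h import *
print(go(.4563,.343,.28,23))"
```

```text
(array([311.7, 258.6,  -1. ]), array([-0.1 , -0.07, 13.88]), array([ 0.4365, -0.0615,  0.279 ]), 0.09169173305544365, array([ 0. , -0.7, -0.4]))
```

{"api": "play_rows", "payload": {"travel": [[45,37,0],[93,77,0],[141,117,0],[189,157,0],[237,197,0]], "angular": [[0,0,4],[0,0,8],[0,0,12],[0,0,14],[0,0,14]], "gripper": [0,0,0,0,0]}}

```text
time: 8.57
eef_pos: [0.4506, 0.246, 0.2789]
tool_rot: [-1.731, -2.621, 0.003]
contact_force: [1.6, 0.1, -0.0]
gripper_width: 0.0918
grip_force: 0.0
```

```bash
python3 -c "
from h import *
print(go(.4563,.343,.28,23))"
```

```text
(array([87. , 43.3, -1.2]), array([-0.11,  0.02,  0.12]), array([0.4506, 0.246 , 0.2789]), 0.09175231081502179, array([ 1.6,  0.1, -0. ]))
```

{"api": "play_rows", "payload": {"travel": [[45,22,0],[87,42,0],[87,42,0],[87,42,0]], "angular": [[0,0,0],[0,0,0],[0,0,0],[0,0,0]], "gripper": [0,0,0,0]}}

```text
time: 9.07
eef_pos: [0.4554, 0.3402, 0.2788]
tool_rot: [-1.73, -2.622, 0.004]
contact_force: [-0.6, -0.3, 0.2]
gripper_width: 0.092
grip_force: 0.0
```

Run:
```python
from h import *
import json
print(go(.4563,.343,.28,23))
c=calibration("wrist");im=snapshot("wrist")[:,:,::-1];np.save("pics/w5.npy",im)
json.dump({k:np.array(c[k]).tolist() for k in c if k in("K","world_from_camera")},open("w5.json","w"))
hsv=cv2.cvtColor(im,cv2.COLOR_BGR2HSV)
y=cv2.inRange(hsv,(18,150,60),(32,255,255));y=cv2.morphologyEx(y,cv2.MORPH_CLOSE,np.ones((3,3)))
n,l,s,cc=cv2.connectedComponentsWithStats(y);i=1+np.argmax(s[1:,4]);print(s[i])
x0,y0,w,h=s[i][:4]
x0-=10;y0-=10;w+=50;h+=30
sub=hsv[y0:y0+h:3,x0:x0+w:2]
def ch(p):
    H,S,V=map(int,p)
    if 16<=H<=34 and S>130: return 'y' if V>140 else 'o'
    if V<70: return '#'
    return '.' if V>170 else '+'
print(x0,y0)
for k,r in enumerate(sub): print(y0+3*k,''.join(ch(p) for p in r))
```

```text
(array([ 2.2,  1.9, -1.2]), array([-0.13,  0.05,  0.18]), array([0.4554, 0.3402, 0.2788]), 0.09203740816069385, array([-0.6, -0.3,  0.2]))
[ 233  140   91   86 5414]
223 130
130 ..+++++++++++++++......................................................
133 +++++++++++++++++......................................................
136 ++++++++++++++++.......................................................
139 ++++++++++++++++++.....................................................
142 +++++yyyyooo+++++++++++++++++++++++++++++++yyooo.......................
145 +++++yyyyoooo++++++++++++++++++++++++++++++yyyooyoy....................
148 +++++yyyyyyyyyoyyyyyyyyyyyyyoyoyyyyyyyyyyyyyyyyyyyy....................
151 +++++yyyyyyyoyyyyyyyyyyyyy######oyyyyyyyyyyyyyyyyyy....................
154 +++++yyyyyyyyyyyyyyyyyyyy#####++#yyyyyyyyyyyyyyyyyy....................
157 +++++yyyoyyyyyyyyyyyyyyyy####+++#yyyyyyyyyyyyyyyyyy....................
160 +++++yyyyyyyoyyyyyyyyyyyy##+++++#oyyyyyyyyyyyyyyyyy+.+.++..............
163 +++++yyyyyyyyoyyyyyyyyyyy########oyyyyyyyyyyyyyyyyy++++++..............
166 +++++yyyyy
[... 1337 characters left out ...]
................
220 .+#++....yoyyyyyyyyyyyyyy########yyyyyyyyyyyyyyyy......................
223 .+++++++++...yyoyyyyyyyyy########yyyyyyyyyyyy..........................
226 .++++++++++++++..........###+##+#......................................
229 +#####++++++++++.........##++####......................................
232 ###########+++++.........####+###......................................
235 ##############+...........++++++.......................................
238 ##############+........................................................
241 #############+.........................................................
244 #############+.........................................................
```

The guard is square with the tool: bar columns 273–289, rows 150–236, and bracket rows 171–203 on the right.

Run:
```python
from h import *
import json
c=json.load(open("w5.json"))
a=atz("wrist",(281,150.5),.15,c);b=atz("wrist",(281,236),.15,c);print(a,b,(a+b)/2,np.linalg.norm(a-b))
p=atz("wrist",(325,171.5),.105,c);q=atz("wrist",(325,203.5),.105,c);print(p,q,(p+q)/2)
d=b-a;print("yaw",np.degrees(np.arctan2(d[0],-d[1])))
m=(a+b)/2;print(go(*m[:2],.1222))
```

```text
[0.4401 0.3821 0.15  ] [0.4738 0.3035 0.15  ] [0.45695 0.3428  0.15   ] 0.08551988072957072
[0.4955 0.3765 0.105 ] [0.5109 0.3434 0.105 ] [0.5032  0.35995 0.105  ]
yaw 23.207387654606713
(array([  2.6,   2.6, 157. ]), array([0., 0., 0.]), array([0.4558, 0.3397, 0.2792]), 0.09196488725748221, array([ 0.2, -0.5, -0.1]))
```

{"api": "play_rows", "payload": {"travel": [[3,2,50],[3,2,105],[3,2,145],[3,2,155],[3,2,155]], "angular": [[0,0,0],[0,0,0],[0,0,0],[0,0,0],[0,0,0]], "gripper": [90,90,90,90,150], "force": 45}}

```text
time: 9.75
eef_pos: [0.4569, 0.3441, 0.1258]
tool_rot: [1.731, 2.621, 0.0]
contact_force: [-0.3, 0.8, 0.9]
gripper_width: 0.0536
grip_force: 0.0
```

{"api": "play_rows", "payload": {"travel": [[0,0,0],[0,0,0],[0,0,0],[0,0,0],[0,0,0]], "angular": [[0,0,0],[0,0,0],[0,0,0],[0,0,0],[0,0,0]], "gripper": [255,255,255,255,255]}}

```text
time: 10.38
eef_pos: [0.4561, 0.3447, 0.1255]
tool_rot: [-1.73, -2.622, 0.0]
contact_force: [-3.0, -1.7, 5.2]
gripper_width: 0.0147
grip_force: 45.0
```

{"api": "play_rows", "payload": {"travel": [[0,0,-30],[0,0,-85],[0,0,-140],[0,0,-180],[0,0,-185]], "angular": [[0,0,0],[0,0,0],[0,0,0],[0,0,0],[0,0,0]], "gripper": [255,255,255,255,255]}}

```text
time: 11.0
eef_pos: [0.4572, 0.3455, 0.3123]
tool_rot: [1.729, 2.621, 0.006]
contact_force: [0.1, -0.7, -6.3]
gripper_width: 0.0145
grip_force: 45.0
```

Run:
```python
from h import *
o=get_obs();print(o["contact_force"],o["gripper_width"],o["grip_force"])
im=np.load("pics/wrist00.npy") if 0 else np.load("pics/wrist0.npy")
g=cv2.GaussianBlur(cv2.cvtColor(im,cv2.COLOR_BGR2GRAY),(3,3),0).astype(float)
c=dict(K=[[325.2,0,278.5],[0,325.2,209.1],[0,0,1]],world_from_camera=np.array([[1.0,-0.0008,-0.0016,0.6248],[-0.0012,-0.9634,-0.2682,0.0728],[-0.0013,0.2682,-0.9634,0.3837],[0,0,0,1]]))
P=[]
for r in list(range(24,66,3))+list(range(178,206,3)):
    d=np.diff(g[r,372:402]);k=int(np.argmax(d));P.append((r,372+k+.5,d[k],*atz("wrist",(372+k+1,r),.015,c)[:2]))
for p in P: print(p)
```

```text
[ 0.09127412 -0.66267008 -6.27295775] 0.014546717310630435 44.986499547958374
(24, 383.5, np.float64(41.0), np.float64(0.7472), np.float64(0.1936))
(27, 382.5, np.float64(45.0), np.float64(0.7458), np.float64(0.1896))
(30, 383.5, np.float64(31.0), np.float64(0.7469), np.float64(0.1859))
(33, 384.5, np.float64(37.0), np.float64(0.748), np.float64(0.1822))
(36, 384.5, np.float64(31.0), np.float64(0.7479), np.float64(0.1784))
(39, 384.5, np.float64(34.0), np.float64(0.7478), np.float64(0.1746))
(42, 385.5, np.float64(34.0), np.float64(0.749), np.float64(0.171))
(45, 385.5, np.float64(39.0), np.float64(0.7489), np.float64(0.1673))
(48, 385.5, np.float64(35.0), np.float64(0.7488), np.float64(0.1635))
(51, 385.5, np.float64(28.0), np.float64(0.7487), np.float64(0.1598))
(54, 386.5, np.float64(31.0), np.float64(0.7499), np.float64(0.1562))
(57, 386.5, np.float64(35.0), np.float64(0.7498), np.float64(0.1526))
(60, 386.5, np.float64(37.0), np.float64(0.7498), np.float64(0.1489))
(63, 386.5, np.float64(40.0), np.float64(0.7497), np.float64(0.1452))
(178, 389.5, np.float64(41.0), np.float64(0.7575), np.float64(0.0086))
(181, 389.5, np.float64(36.0), np.float64(0.7578), np.float64(0.005))
(184, 389.5, np.float64(37.0), np.float64(0.7581), np.float64(0.0013))
(187, 389.5, np.float64(36.0), np.float64(0.7583), np.float64(-0.0024))
(190, 389.5, np.float64(33.0), np.float64(0.7586), np.float64(-0.0061))
(193, 389.5, np.float64(34.0), np.float64(0.7589), np.float64(-0.0098))
(196, 389.5, np.float64(30.0), np.float64(0.7593), np.float64(-0.0135))
(199, 389.5, np.float64(30.0), np.float64(0.7596), np.float64(-0.0172))
(202, 388.5, np.float64(29.0), np.float64(0.7586), np.float64(-0.021))
(205, 388.5, np.float64(32.0), np.float64(0.7589), np.float64(-0.0248))
```

```bash
python3 -c "
from h import *
print(atz(*sc(715,385),.19)); print(go(.638,-.0595,.305,3.3))"
```

```text
[0.7224 0.3465 0.19  ]
(array([-443.5,    6.8,    6.8]), array([ 0.22, -0.11, 19.87]), array([0.4572, 0.3455, 0.3123]), 0.014546717310630435, array([ 0.1, -0.7, -6.3]))
```

{"api": "play_rows", "payload": {"travel": [[-40,1,0],[-90,1,2],[-140,2,4],[-190,3,6],[-240,4,7]], "angular": [[0,0,2],[0,0,5],[0,0,9],[0,0,13],[0,0,17]], "gripper": [255,255,255,255,255]}}

```text
time: 11.62
eef_pos: [0.554, 0.1235, 0.3003]
tool_rot: [-2.1, -2.334, 0.005]
contact_force: [1.3, 0.6, -5.6]
gripper_width: 0.015
grip_force: 45.0
```

```bash
python3 -c "
from h import *
print(go(.638,-.0595,.305,3.3))"
```

```text
(array([-190.8,   64.3,   -4.8]), array([-0.22,  0.05,  2.74]), array([0.554 , 0.1235, 0.3003]), 0.014997828092261684, array([ 1.3,  0.6, -5.6]))
```

{"api": "play_rows", "payload": {"travel": [[-50,17,-2],[-105,35,-4],[-155,52,-5],[-191,64,-5],[-191,64,-5]], "angular": [[0,0,1],[0,0,2],[0,0,2.7],[0,0,2.7],[0,0,2.7]], "gripper": [255,255,255,255,255]}}

```text
time: 12.25
eef_pos: [0.6383, -0.0628, 0.3044]
tool_rot: [-2.16, -2.279, 0.008]
contact_force: [-0.4, 0.6, -6.3]
gripper_width: 0.0146
grip_force: 45.0
```

{"api": "play_rows", "payload": {"travel": [[0,0,0],[0,0,0]], "angular": [[0,0,0],[0,0,0]], "gripper": [255,255]}}

```text
time: 12.5
eef_pos: [0.6381, -0.056, 0.3072]
tool_rot: [-2.15, -2.289, 0.001]
contact_force: [-0.5, 0.3, -5.2]
gripper_width: 0.0151
grip_force: 45.0
```

Run:
```python
from h import *
import json
print(go(.638,-.0595,.305,3.3))
c=calibration("wrist");im=snapshot("wrist")[:,:,::-1];np.save("pics/w6.npy",im)
json.dump({k:np.array(c[k]).tolist() for k in c if k in("K","world_from_camera")},open("w6.json","w"))
K=np.array(c["K"]);T=np.array(c["world_from_camera"])
def proj(p):
    q=T[:3,:3].T@(np.array(p)-T[:3,3]);r=np.hypot(q[0],q[1]);th=np.arctan2(r,q[2]);return (K[0,0]*th*q[0]/r+K[0,2],K[1,1]*th*q[1]/r+K[1,2])
print("slot exp",proj([.716,-.0565,.111]))
hsv=cv2.cvtColor(im,cv2.COLOR_BGR2HSV)
def ch(p):
    H,S,V=map(int,p)
    if 16<=H<=34 and S>130: return 'y'
    if (H<8 or H>172) and S>130: return 'R' if V>100 else 'r'
    if V<60: return '#'
    return '.' if V>150 else '+'
print(250)
for r in range(130,330,4): print(r,''.join(ch(p) for p in hsv[r,210:420:2]))
```

```text
(array([-3.5, -0.3,  2.2]), array([-0.09, -0.05,  0.28]), array([ 0.6381, -0.056 ,  0.3072]), 0.015116208993911792, array([-0.5,  0.3, -5.2]))
slot exp (np.float64(343.8998625350275), np.float64(188.22382878484368))
250
130 ............+++++++++++++++++++++++++++++++++++++++++++++................................................
134 ............+++++++++++++++++++++++++++++++++++++++++++++................................................
138 .............+++++++++++++++++++++++++++++++++++++++++++.................................................
142 ............................++.........+.................................................................
146 .......+++++++++++++++++++++++++....+.++++++++...........................................................
150 ++..++...+++++++++++++++++++++++++.++++++++++++..........................................................
154 yyyyyyyyy+++++++++++++++++++++++++++++++++++++++++++++yyyyyyy............................................
158 yyyyyyyyy+++++++++++++++++++++++++++++++++++++++++++++yyyyyyyyyy.........................................

[... 3919 characters left out ...]
########################################
306 ###############yyyyy+++###+.#############+.####+++yyyy###################################################
310 ################yyy#+++###..#############..r###+++yyyy###################################################
314 ################yyy#+++###..#############..+###+++yyyy###################################################
318 ####################+++###..#############..+###+++######################################################+
322 ####################+++###..#############..+###+++###########################################yyyyyyyyyyy+
326 ####################+++.....#############.....+++#########y#yyyyyyyyyyyyyyyyyyyyyyyyyyyyyyyyyyyyyyyyyyyyy
```

Run:
```python
from h import *
import json
w5=json.load(open("w5.json"));w6=json.load(open("w6.json"));w1=json.load(open("w1.json"))
def fr(p,yaw):
    a=np.radians(yaw);return np.array([p[0]*np.cos(a)+p[1]*np.sin(a),-p[0]*np.sin(a)+p[1]*np.cos(a)])
o=get_obs();e=np.array(o["eef_pos"]);R6=R.from_rotvec(o["tool_rot"]);yaw6=3.3-.28
z=.3072
m5=np.array([.45695,.3428])
A5=fr(atz("wrist",(281,150.5),.15,w5)[:2]-m5,23.2);B5=fr(atz("wrist",(325,171.5),.105,w5)[:2]-m5,23.2)
A6=fr(atz("wrist",(278,176),z-.1255+.15,w6)[:2]-[.6381,-.056],yaw6);B6=fr(atz("wrist",(330,212.5),z-.1255+.105,w6)[:2]-[.6381,-.056],yaw6)
print("rel guard",A5,B5," rel tcp",A6,B6,"guard-tcp",A6-A5,B6-B5)
im=cv2.resize(cv2.imread("pics/w1.png"),(560,420),interpolation=cv2.INTER_AREA);hsv=cv2.cvtColor(im,cv2.COLOR_BGR2HSV)
for r in range(155,225,2): print(r,' '.join('%3d'%v for v in im[r,318:380:2,2]*(1)))
```

```text
rel guard [-5.51341953e-06  4.27599400e-02] [0.04870851 0.0157884 ]  rel tcp [-0.00055127  0.04649361] [0.03297213 0.01568466] guard-tcp [-0.00054576  0.00373367] [-0.01573638 -0.00010374]
155  91  94  86 151 166 164 163 162 162 166 167 164 164 164 163 164 165 168 168 166 166 167 166 168 167 166 167 167 168 168 168
157  95  93  95 169 132 164 157 164 166 165 166 165 167 167 163 166 164 166 167 167 168 168 164 168 167 170 168 167 166 168 169
159  92  92  94  94  93  93  94  90  96 158 171 168 170 170 170 164 169 165 167 169 170 168 168 170 172 169 171 168 168 170 164
161  96  92  94  94  96  93  72  44  45  45  65 135 170 172 168 168 166 167 170 168 168 169 168 167 169 168 167 169 172 173 162
163  92  92  97  93  96  97  58  47  48  49  47  43  52 112 158 172 166 167 164 169 170 167 168 167 170 170 169 167 169 167 171
165  87  94  90  91  96  87  43  46  47  48  89  83  68  48  50  87 138 165 169 167 171 171 169 170 169 174 169 167 169 167 185
167  92  92  95  94  95  68  46  47  47  53  97  97 102  94  72  54  47  64 132 169 172 170 168 169 171 170 171 171 168 166 240
169  92  94  94
[... 2868 characters left out ...]
 242 243 242 242 242 242 250  76 166 239 242 244 242 240 243
215 162 165 164 163 163 163 164 168 169 166 163 139 164 237 249 246 243 243 241 242 242 243 218  50  47  73 141 196 210 246 243
217 163 165 164 163 165 164 163 167 166 167 168 112  89  91  73 194 235 247 243 243 242 249 105  55  60  57 122 157 148 160 153
219 164 164 163 163 164 164 164 165 165 167 162  91  94  87  46  53  62 144 209 246 246 227  57  61  56  53  87 150 163 150 149
221 163 161 164 162 165 165 167 163 165 166 144  92  93  62  48  54  57  50  54  73 177 112  58  60  59  52  52  54  97 132 150
223 163 164 160 162 164 162 166 166 164 165 139  88  92  51  54  55  56  52  56  57  53  54  58  58  59  54  54  51  52  54  68
```

Run:
```python
from h import *
import json
w5=json.load(open("w5.json"));w6=json.load(open("w6.json"));w1=json.load(open("w1.json"))
def fr(p,yaw):
    a=np.radians(yaw);return np.round(1000*np.array([p[0]*np.cos(a)+p[1]*np.sin(a),-p[0]*np.sin(a)+p[1]*np.cos(a)]),1)
a=np.load("pics/w5.npy");b=np.load("pics/w6.npy")
print("w5 bar col281 r146..170",a[146:170,278:285].mean((1,2)).astype(int),"r220..240",a[220:242,278:285].mean((1,2)).astype(int))
print("w5 brk r166..178",a[166:178,312:322].mean((1,2)).astype(int),"r198..208",a[198:209,312:322].mean((1,2)).astype(int))
print("w6 bar r172..215",b[172:215,274:282].mean((1,2)).astype(int))
print("w6 brk r206..222",b[206:222,332:350].mean((1,2)).astype(int))
t5=np.array([.4556,.3400])
for r in(150.5,162,226,236): print("w5",r,fr(atz("wrist",(281,r),.15,w5)[:2]-t5,23),fr(atz("wrist",(281,r),.11,w5)[:2]-t5,23))
for r in(171.5,203.5): print("brk",fr(atz("wrist",(325,r),.105,w5)[:2]-t5,23))
print("slot",atz("wrist",(353.4,195.7),.111,w1), [atz("wrist",q,.111,w1)[:2].tolist() for q in [(351.5,181),(363,187),(355,210),(343,205)]])
```

```text
w5 bar col281 r146..170 [165 162 113  48  52  54  54  58  60  64  66  66  66  64  64  63  62  50
  47  49  50  47  46  45] r220..240 [ 51  51  52  50  54  57  59  60  60  61  61  61  61  62  58  67 181 236
 231 229 230 232]
w5 brk r166..178 [ 99  98  99  99  90 106 114 115 113 112 111 110] r198..208 [110 108 111 115 113  99  99  99  99  99  99]
w6 bar r172..215 [89 94 95 87 28 29 30 31 30 29 31 30 30 31 29 29 30 28 30 29 30 29 31 29
 30 30 29 30 30 28 29 30 29 29 27 29 30 28 27 28 28 25 27]
w6 brk r206..222 [ 90  90  90  87  87  77 102 173 207 203 205 206 204 200 202 200]
w5 150.5 [ 2.2 44.8] [ 2.4 41.1]
w5 162 [ 2.2 33.8] [ 2.4 28.7]
w5 226 [  2.5 -30. ] [  2.7 -43.5]
w5 236 [  2.5 -40.7] [  2.7 -55.5]
brk [51. 18.]
brk [ 52.2 -18.5]
slot [ 0.7159 -0.0569  0.111 ] [[0.7066, -0.0433], [0.7214, -0.0438], [0.725, -0.0705], [0.71, -0.071]]
```

{"api": "play_rows", "payload": {"travel": [[0,0,0],[0,0,0]], "angular": [[0,0,0],[0,0,0]], "gripper": [255,255]}}

```text
time: 12.8
eef_pos: [0.6386, -0.0571, 0.3083]
tool_rot: [2.152, 2.288, 0.0]
contact_force: [-0.0, 0.0, -5.3]
gripper_width: 0.0151
grip_force: 45.0
```

```bash
python3 -c "
from h import *
print(go(.6378,-.0589,.23,3.3))"
```

```text
(array([-1.8, -1. , 78.3]), array([ 0.02, -0.  ,  0.2 ]), array([ 0.6386, -0.0571,  0.3083]), 0.015098439763093021, array([-0. ,  0. , -5.3]))
```

{"api": "play_rows", "payload": {"travel": [[-2,-1,20],[-2,-1,50],[-2,-1,75],[-2,-1,95],[-2,-1,100]], "angular": [[0,0,0.2],[0,0,0.2],[0,0,0.2],[0,0,0.2],[0,0,0.2]], "gripper": [255,255,255,255,255]}}

```text
time: 13.42
eef_pos: [0.637, -0.0594, 0.2069]
tool_rot: [-2.156, -2.283, 0.002]
contact_force: [0.4, 0.1, -6.0]
gripper_width: 0.0147
grip_force: 45.0
```

{"api": "play_rows", "payload": {"travel": [[0,0,0],[0,0,0],[0,0,0],[0,0,0]], "angular": [[0,0,0],[0,0,0],[0,0,0],[0,0,0]], "gripper": [255,255,255,255]}}

```text
time: 13.92
eef_pos: [0.638, -0.0595, 0.2086]
tool_rot: [2.157, 2.284, 0.001]
contact_force: [-0.0, 0.7, -5.8]
gripper_width: 0.0146
grip_force: 45.0
```

```bash
python3 -c "
from h import *
print(go(.6378,-.0589,.18,3.3))
a=snapshot('scene')[:,:,::-1];b=snapshot('wrist')[:,:,::-1];s=snapshot('side')[:,:,::-1]
cv2.imwrite('pics/w7.png',np.vstack([np.hstack([cv2.resize(a[245:320,225:325],(400,300),interpolation=3),cv2.resize(s[150:240,300:420],(400,300),interpolation=3)]),cv2.resize(b[130:280,180:430],(500,300)).copy() if 0 else np.hstack([cv2.resize(b[130:280,180:430],(500,300),interpolation=3),np.zeros((300,300,3),np.uint8)])]))"
```

```text
(array([ 0.6, -0.2, 28.6]), array([ 0.04, -0.  , -0.03]), array([ 0.638 , -0.0595,  0.2086]), 0.014575072747655494, array([-0. ,  0.7, -5.8]))
```

View pics/w7.png

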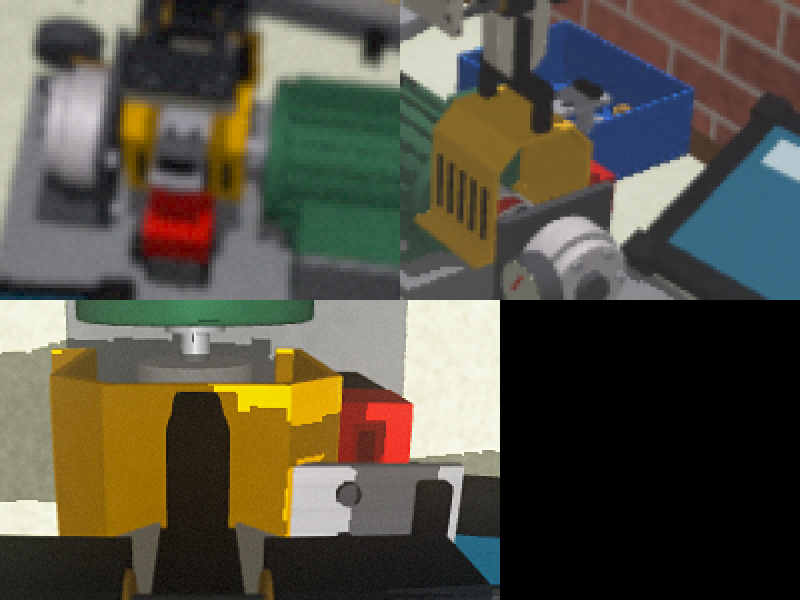

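The guard hangs centred between pump and motor. In the scene crop its bracket (x≈181) lines up with the red head (x≈180). I lower it in small steps, watching the force.

{"api": "play_rows", "payload": {"travel": [[0,0,12],[0,0,24],[0,0,32],[0,0,37],[0,0,40]], "angular": [[0,0,0],[0,0,0],[0,0,0],[0,0,0],[0,0,0]], "gripper": [255,255,255,255,255]}}

```text
time: 14.7
eef_pos: [0.6378, -0.0594, 0.1678]
tool_rot: [-2.157, -2.284, 0.0]
contact_force: [0.1, 0.5, -4.9]
gripper_width: 0.0149
grip_force: 45.0
```

{"api": "play_rows", "payload": {"travel": [[0,0,2],[0,0,4],[0,0,6],[0,0,8],[0,0,8]], "angular": [[0,0,0],[0,0,0],[0,0,0],[0,0,0],[0,0,0]], "gripper": [255,255,255,255,255]}}

```text
time: 15.32
eef_pos: [0.6377, -0.0594, 0.16]
tool_rot: [-2.157, -2.284, 0.0]
contact_force: [0.0, 0.4, -5.0]
gripper_width: 0.0149
grip_force: 45.0
```

{"api": "play_rows", "payload": {"travel": [[0,0,3],[0,0,6],[0,0,9],[0,0,12],[0,0,15]], "angular": [[0,0,0],[0,0,0],[0,0,0],[0,0,0],[0,0,0]], "gripper": [255,255,255,255,255]}}

```text
time: 15.95
eef_pos: [0.6378, -0.0595, 0.1449]
tool_rot: [-2.157, -2.284, -0.0]
contact_force: [-0.7, -0.3, -5.0]
gripper_width: 0.015
grip_force: 45.0
```

{"api": "play_rows", "payload": {"travel": [[0,0,1],[0,0,2],[0,0,3],[0,0,3.5],[0,0,3.5]], "angular": [[0,0,0],[0,0,0],[0,0,0],[0,0,0],[0,0,0]], "gripper": [255,255,255,255,255]}}

```text
time: 16.58
eef_pos: [0.6378, -0.0594, 0.1417]
tool_rot: [-2.157, -2.284, -0.0]
contact_force: [-0.6, 0.1, -5.2]
gripper_width: 0.0147
grip_force: 45.0
```

{"api": "play_rows", "payload": {"travel": [[0,0,0.5],[0,0,1],[0,0,1.5],[0,0,1.5]], "angular": [[0,0,0],[0,0,0],[0,0,0],[0,0,0]], "gripper": [255,255,255,255]}}

```text
time: 17.08
eef_pos: [0.6381, -0.0591, 0.1408]
tool_rot: [2.157, 2.284, 0.001]
contact_force: [-2.3, 1.7, 2.6]
gripper_width: 0.0151
grip_force: 45.0
```

Contact came at exactly the seated height, with the force going from −5 to +2.6 N. I release and rise.

{"api": "play_rows", "payload": {"travel": [[0,0,0],[0,0,0],[0,0,0],[0,0,0],[0,0,0]], "angular": [[0,0,0],[0,0,0],[0,0,0],[0,0,0],[0,0,0]], "gripper": [120,120,120,120,120]}}

```text
time: 17.7
eef_pos: [0.6379, -0.0595, 0.1402]
tool_rot: [2.157, 2.284, 0.0]
contact_force: [0.9, 0.6, 0.2]
gripper_width: 0.048
grip_force: 0.0
```

{"api": "play_rows", "payload": {"travel": [[0,0,-15],[0,0,-45],[0,0,-95],[0,0,-115],[0,0,-115]], "angular": [[0,0,0],[0,0,0],[0,0,0],[0,0,0],[0,0,0]], "gripper": [120,120,255,255,255]}}

```text
time: 18.32
eef_pos: [0.639, -0.0593, 0.2581]
tool_rot: [2.155, 2.281, 0.005]
contact_force: [0.3, 0.7, -0.2]
gripper_width: 0.0231
grip_force: 0.0
```

Run:
```python
from h import *
import json
print(go(.4395,-.034,.2,3.3))
c=calibration("wrist");im=snapshot("wrist")[:,:,::-1];np.save("pics/w8.npy",im)
T=np.array(c["world_from_camera"]);K=np.array(c["K"])
hsv=cv2.cvtColor(im,cv2.COLOR_BGR2HSV)
def blobs(name,m,z,n=3):
    k,l,s,cc=cv2.connectedComponentsWithStats(m)
    for i in np.argsort(-s[1:,4])[:n]+1: print(name,s[i],cc[i].round(1),atz("wrist",cc[i],z,c))
blobs("blue",cv2.inRange(hsv,(105,120,60),(125,255,255)),.072)
blobs("red",cv2.inRange(hsv,(0,180,120),(6,255,255)),.083)
blobs("green",cv2.inRange(hsv,(50,120,60),(80,255,255)),.07)
y=cv2.inRange(hsv,(18,150,50),(32,255,255))
def ch(p):
    H,S,V=map(int,p)
    if 16<=H<=34 and S>130: return 'y'
    if (H<8 or H>172) and S>130: return 'R'
    if V<60: return '#'
    return '.' if V>150 else '+'
for r in range(140,270,4): print(r,''.join(ch(p) for p in hsv[r,200:400:2]))
```

```text
(array([  36.7, -198. ,   57.1]), array([ 0.27,  0.02, -0.03]), array([ 0.639 , -0.0593,  0.2581]), 0.02311882834428462, array([ 0.3,  0.7, -0.2]))
blue [ 394    0  121  111 9830] [457.7  50.4] [0.8503 0.1265 0.072 ]
blue [102 147  23  23 419] [112.8 157.9] [ 0.4354 -0.0339  0.072 ]
blue [105 297  20  22 241] [113.1 304.7] [ 0.4104 -0.2444  0.072 ]
red [106  56  27  30 614] [119.   70.4] [0.4481 0.0713 0.083 ]
red [331 172  39  46 494] [355.2 188.6] [ 0.7267 -0.056   0.083 ]
green [ 258    2   73  137 7423] [291.2  62.5] [0.6462 0.0806 0.07  ]
green [ 331   28   44   81 2306] [348.3  63.7] [0.7106 0.0854 0.07  ]
green [ 77 254  47  16 634] [ 99.8 261.8] [ 0.3991 -0.1773  0.07  ]
140 ...............................++..........++.......................................................
144 .................................+++.....+..............+...........................................
148 ........++++yyyyyyyy++++++++++++++++.....++++++++++++yyyyyyy........................................
152 .++..++...++yyyyyyyyyyyyyyyyyyyyyyyyyyyyyyyyyyyyyyyyyyyyyyyyyy...............................
[... 2352 characters left out ...]
#######################++++++++++#+.............+++########+++++++++++
248 ++++++++++++####++++++++++###############y############++++++++++#+++################################
252 ################+++++++++#############################+++++++++#####################################
256 ################+++++++++###y#########################+++++++++#####################################
260 ################+++++++++####++++++++++++++++++++++####++++++++#####################################
264 ##############y+#+++++++#####++++++++++++++++++++++####++++++++#y###################################
268 ##############yyy+++++++#####.....................+####+++++++yyyy##################################
```

The guard stays seated and square. Reset averages to (0.437, −0.034). I move above it with closed fingers.

{"api": "play_rows", "payload": {"travel": [[8,-40,0],[18,-95,15],[28,-150,35],[37,-200,55],[37,-200,57]], "angular": [[0,0,0],[0,0,0],[0,0,0],[0,0,0],[0,0,0]], "gripper": [255,255,255,255,255]}}

```text
time: 19.0
eef_pos: [0.4296, -0.034, 0.1954]
tool_rot: [-2.153, -2.281, 0.009]
contact_force: [1.4, 0.3, 0.8]
gripper_width: 0.0004
grip_force: 0.0
```

{"api": "play_rows", "payload": {"travel": [[0,0,0],[0,0,0],[0,0,0],[0,0,0]], "angular": [[0,0,0],[0,0,0],[0,0,0],[0,0,0]], "gripper": [255,255,255,255]}}

```text
time: 19.5
eef_pos: [0.4366, -0.0339, 0.1982]
tool_rot: [2.157, 2.284, 0.001]
contact_force: [-0.4, -0.1, -0.5]
gripper_width: 0.0003
grip_force: 0.0
```

Run:
```python
from h import *
print(go(.437,-.0335,.085,3.3))
c=calibration("wrist");im=snapshot("wrist")[:,:,::-1]
hsv=cv2.cvtColor(im,cv2.COLOR_BGR2HSV)
k,l,s,cc=cv2.connectedComponentsWithStats(cv2.inRange(hsv,(105,120,60),(125,255,255)))
for i in np.argsort(-s[1:,4])[:4]+1: print(s[i],cc[i].round(1),atz("wrist",cc[i],.072,c))
```

```text
(array([  0.3,   0.4, 113.2]), array([ 0.02, -0.02, -0.03]), array([ 0.4366, -0.0339,  0.1982]), 0.00032633005278012934, array([-0.4, -0.1, -0.5]))
[ 528    2   32   87 2085] [545.9  43.4] [0.7469 0.1789 0.072 ]
[259 182  30  31 710] [273.9 196.8] [ 0.4322 -0.0337  0.072 ]
[273 328   8   4  32] [276.5 329.5] [ 0.443  -0.1883  0.072 ]
[392 384   2   2   2] [392.5 384.5] [ 0.6075 -0.2864  0.072 ]
```

{"api": "play_rows", "payload": {"travel": [[0,-3,50],[0,-3,95],[0,-3,115],[0,-3,120],[0,-3,120]], "angular": [[0,0,0],[0,0,0],[0,0,0],[0,0,0],[0,0,0]], "gripper": [255,255,255,255,255]}}

```text
time: 20.18
eef_pos: [0.4334, -0.0341, 0.0785]
tool_rot: [2.157, 2.284, 0.001]
contact_force: [-0.1, -0.1, 0.4]
gripper_width: 0.0005
grip_force: 0.0
```

{"api": "play_rows", "payload": {"travel": [[0,0,3],[0,0,6],[0,0,9],[0,0,10],[0,0,10]], "angular": [[0,0,0],[0,0,0],[0,0,0],[0,0,0],[0,0,0]], "gripper": [255,255,255,255,255]}}

```text
time: 20.8
eef_pos: [0.433, -0.0341, 0.0681]
tool_rot: [-2.157, -2.284, -0.0]
contact_force: [-0.4, -0.7, 0.8]
gripper_width: 0.0007
grip_force: 0.0
```

{"api": "play_rows", "payload": {"travel": [[0,0,1],[0,0,2],[0,0,2.5],[0,0,2.5]], "angular": [[0,0,0],[0,0,0],[0,0,0],[0,0,0]], "gripper": [255,255,255,255]}}

```text
time: 21.3
eef_pos: [0.433, -0.0341, 0.0656]
tool_rot: [-2.157, -2.284, -0.0]
contact_force: [0.6, -0.2, 0.3]
gripper_width: 0.0002
grip_force: 0.0
```

{"api": "play_rows", "payload": {"travel": [[0,0,0.5],[0,0,1],[0,0,1.5],[0,0,1.5]], "angular": [[0,0,0],[0,0,0],[0,0,0],[0,0,0]], "gripper": [255,255,255,255]}}

```text
time: 21.8
eef_pos: [0.433, -0.0341, 0.0641]
tool_rot: [-2.157, -2.284, -0.0]
contact_force: [1.2, 0.6, 1.3]
gripper_width: 0.0003
grip_force: 0.0
```

Run:
```python
from h import *
o=get_obs();print(o["contact_force"],o["eef_pos"])
im=snapshot("side")[:,:,::-1];b0=np.load("pics/side0.npy")
def ch(p):
    H,S,V=map(int,p)
    if 100<=H<=125 and S>120: return 'B'
    if (H<8 or H>172) and S>130: return 'R'
    if 45<H<85 and S>100:return 'G'
    if 16<=H<=34 and S>130: return 'y'
    return '#' if V<60 else '.' if V>150 else '+'
for I in(b0,im):
    h=cv2.cvtColor(I,cv2.COLOR_BGR2HSV)
    for r in range(200,266,2): print(r,''.join(ch(p) for p in h[r,230:300]))
c=calibration("side");K=np.array(c["K"]);T=np.array(c["world_from_camera"]);q=K@(T[:3,:3].T@(o["eef_pos"]-T[:3,3]));print(q/q[2])
```

```text
[1.18847522 0.5743036  1.29413286] [ 0.4330314  -0.03409695  0.06411718]
200 +++............................................++###++++++++++++++++++
202 .................................................++#++++++++++++++++++
204 .............................................++++++++#++++++++++++++++
206 ......................................++++++++++++++++++++++++++++++++
208 ++++++...............................+++++++++++++++++++++++++++++++++
210 ++++++++.............................+++++++++++++++++++++++++++++++++
212 +++++++++++........RRRRRRR.............+++++++++++++++++++++++++++++++
214 +++#+++++++++....RRRRRRRRRRR.............+++++++++++++++++++++++++++++
216 ++++++++++++++++RRRRRRRRRRRR++++...........+++++++++++++++++++++++++++
218 +#+++++++++++++++RRRRRRRRR+yy+++++...........+++++++++++++++++++++++++
220 +++##+++++++++.yyy+++++++#yyyy.++++............+++++++++++++++++++++++
222 ..+++++++++++++yyyy++++++yyyyy+++++++....+........++++++++++++++++++++
224 ....+++++++++++++yyyyyyyyyy++++++++++++++++.........++++++++++++++++++
226 ......++++++++++++++++++++GGGGG++++++++++##+....
[... 3263 characters left out ...]
...+++++++++++++++++++++++++++++++++++++++++++++++.........
250 ................+++++++++++++++++++++++++++++++++++++++++++++++.......
252 ................+++++++++++++++++++++++++++++++++++++++++++++++++.....
254 .............+++++++++++++++++++++++++++++++++++++++++++++++++++......
256 .........++++++++++++++++++++++++++++++++++++++++++++++...............
258 ......+++++++++++++++++++++++++++++++++++++++++++++++.................
260 .++++++++++++++++++++++++++++++++++++++++++++++++.....................
262 +++++++++++++++++++++++++++++++++++++++++++++++++.....................
264 +++++++++++++++++++++++++++++++++++++++++++++++.......................
[264.80678519 236.86206809   1.        ]
```

Run:
```python
from h import *
im=snapshot("wrist")[:,:,::-1];h=cv2.cvtColor(im,cv2.COLOR_BGR2HSV)
def ch(p):
    H,S,V=map(int,p)
    if 100<=H<=125 and S>120: return 'B'
    if (H<8 or H>172) and S>130: return 'R'
    if 45<H<85 and S>100:return 'G'
    if 16<=H<=34 and S>130: return 'y'
    return '#' if V<45 else '.' if V>150 else '+' if V<100 else '-'
for r in range(150,300,3): print(r,''.join(ch(p) for p in h[r,210:350:2]))
c=calibration("wrist")
for z in(.064,.072): 
    for p in[(.433,-.0341),(.433,-.0191),(.418,-.0341)]:
        T=np.array(c["world_from_camera"]);K=np.array(c["K"]);q=T[:3,:3].T@(np.array([*p,z])-T[:3,3]);r=np.hypot(q[0],q[1]);t=np.arctan2(r,q[2]);print(z,p,K[0,0]*t*q[0]/r+K[0,2],K[1,1]*t*q[1]/r+K[1,2])
```

```text
150 ......--................++----GGGGGGGGGGGGGGGGGGGGGGG----+............
153 ......--................+++-++GGGGGGGGGGGGGGGGGGGGGGG----+............
156 ......--................+++-+GGGGGGGGGGGGGGGGGGGGGGGGG+--+............
159 ......-.................+++++GGGGGGGGGGGGGGGGGGGGGGGGG+---............
162 .------.................+++-++GGGGGGGGGGGGGGGGGGGGGGGG+--+-...........
165 --...--......+--+++++++.++++++GGGGGGGGGGGGGGGGGGGGGGG+--+-............
168 -.---++++++--++++++++++++++++++GGGGGGGGGGGGGGGGGGGGG+++-+.............
171 -....++++++++++++++++++++++++++GGGGGGGGGGGGGGGGGGGGG-+++-.............
174 -.-..++++++++++++++++++++++++++++GGGGGGGGGGGGGGGGG-+++++..............
177 ---.-+++++++++++++++++++++++++++++GGGGGGGGGGGGGG-++-+++...............
180 -----+++++++++++++++++++++++++++++++++GGGGGGGG+++++++-................
183 ----+++++++++++++++++++++++++++++++++++++++++++++++-..................
186 ----+++++++++++++++++++++++++++++++++++++++++++++++-..................
189 ----+++++++++++++++++++++++++++++++++++++++++++++++++.................
192 -..-++++++++++++++++++++++++++++++++++++++++++
[... 2312 characters left out ...]
#++##yy##############################
288 ##############################yy++++++yy##############################
291 ##############################yy++++++yy##############################
294 ##############################yy++++++yy##############################
297 ##############################yy+++++#yy##############################
0.064 (0.433, -0.0341) 278.3218518900496 246.95570319379777
0.064 (0.433, -0.0191) 279.7725937691744 222.90385818397712
0.064 (0.418, -0.0341) 253.01654019289606 245.56985646209247
0.072 (0.433, -0.0341) 278.31731851921455 252.2595400807874
0.072 (0.433, -0.0191) 279.82932443878013 227.36197774896442
0.072 (0.418, -0.0341) 251.98826804189736 250.81294741650274
```

{"api": "play_rows", "payload": {"travel": [[0,0,0.7],[0,0,1.5],[0,0,1.5],[0,0,1.5]], "angular": [[0,0,0],[0,0,0],[0,0,0],[0,0,0]], "gripper": [255,255,255,255]}}

```text
time: 22.4
eef_pos: [0.4331, -0.034, 0.0626]
tool_rot: [-2.157, -2.284, -0.0]
contact_force: [0.5, -0.5, 0.6]
gripper_width: 0.0004
grip_force: 0.0
```

{"api": "play_rows", "payload": {"travel": [[0,0,0.7],[0,0,1.5],[0,0,1.5],[0,0,1.5]], "angular": [[0,0,0],[0,0,0],[0,0,0],[0,0,0]], "gripper": [255,255,255,255]}}

```text
time: 22.9
eef_pos: [0.4331, -0.0341, 0.0611]
tool_rot: [-2.157, -2.284, -0.0]
contact_force: [-0.1, -0.9, -1.1]
gripper_width: 0.0005
grip_force: 0.0
```

{"api": "play_rows", "payload": {"travel": [[0,0,0.7],[0,0,1.5],[0,0,1.5]], "angular": [[0,0,0],[0,0,0],[0,0,0]], "gripper": [255,255,255]}}

```text
time: 23.28
eef_pos: [0.433, -0.0341, 0.0596]
tool_rot: [-2.157, -2.284, -0.0]
contact_force: [-0.4, 0.9, -0.5]
gripper_width: 0.0005
grip_force: 0.0
```

Run:
```python
from h import *
for k in range(3):
    o=get_obs();print(o["contact_force"].round(2),o["moment"].round(3),o["joint_efforts"].round(2),o["eef_pos"].round(4))
    a=snapshot("side")[:,:,::-1]
h=cv2.cvtColor(a,cv2.COLOR_BGR2HSV);b0=cv2.cvtColor(np.load("pics/side0.npy"),cv2.COLOR_BGR2HSV)
for I in (b0,h):
  print('V')
  for r in range(226,248): print(r,' '.join('%3d'%v for v in I[r,252:280,2]), '|',''.join('B' if 95<=p[0]<=130 and p[1]>90 else '.' for p in I[r,252:280]))
```

```text
[-0.42  0.89 -0.52] [-0.028  0.006  0.023] [-0.000e+00 -4.834e+01 -2.000e+00 -2.040e+01 -3.000e-02  0.000e+00
 -1.000e-02] [ 0.433  -0.0341  0.0596]
[-0.04 -0.65  0.27] [ 0.009 -0.075  0.017] [-0.000e+00 -4.834e+01 -2.000e+00 -2.039e+01 -4.000e-02  2.000e-02
 -0.000e+00] [ 0.433  -0.034   0.0596]
[-0.8  -0.39  0.08] [ 0.011 -0.088  0.016] [-0.000e+00 -4.835e+01 -2.000e+00 -2.039e+01 -4.000e-02  2.000e-02
 -0.000e+00] [ 0.433  -0.0341  0.0596]
V
226 141 140 115 134 143 145 147 146 146 108 104 127 141 143 144 144 140 137  86  58  54 122 211 217 217 216 215 215 | ............................
227 140 121 140 145 147 147 109 100 101  91  89  80 103 139 143 106  98  98  86  58  51 117 208 217 216 216 214 215 | ............................
228 112  93 141 108 100 101  90  90  88  90  89  71  71  94  96  88  86  86  85  65  51 154 210 217 216 215 215 217 | ............................
229  98  90 100  92  91  89  89  90  89  91  92  70  64  74  84  86  87  86  87  84 133 204 214 215 217 215 216 217 | ............................
230  96  93  79  91  96  97  97  98  99  94  77  66  65  69  83
[... 5118 characters left out ...]
6  67  67  66  67  68  67  66  68  68  68  65  72  82  87  86  85  85  87  87 105 | ............................
244  87  83  86  86  88  85  84  79  71  67  68  68  68  68  67  66  66  74  74  84  86  85  84  87  88  90 110 125 | ............................
245  86  83  86  88  86  87  86  86  85  84  79  75  74  75  76  77  81  85  85  89  88  88  87  85  85  86 114 131 | ............................
246  86  87  86  86  87  85  85  84  86  85  85  85  85  85  84  86  89  89  87  86  87  89  92  94  94  93  97 100 | ............................
247  81  87  87  85  91  91  89  86  86  86  87  89  87  88  89  88  86  88  93  95  95  94  93  93  93  93  93  93 | ............................
```

The fingertips show about 5 px above the projected TCP in the side view, and the button hasn't moved. The closed tips end roughly 15 mm short of the reported TCP, so I keep lowering in small steps and watch the force.

{"api": "play_rows", "payload": {"travel": [[0,0,1],[0,0,2],[0,0,3],[0,0,3]], "angular": [[0,0,0],[0,0,0],[0,0,0],[0,0,0]], "gripper": [255,255,255,255]}}

```text
time: 23.92
eef_pos: [0.4329, -0.0341, 0.0566]
tool_rot: [-2.157, -2.284, 0.0]
contact_force: [-0.2, 0.8, -0.5]
gripper_width: -0.0
grip_force: 0.0
```

{"api": "play_rows", "payload": {"travel": [[0,0,1],[0,0,2],[0,0,3],[0,0,3]], "angular": [[0,0,0],[0,0,0],[0,0,0],[0,0,0]], "gripper": [255,255,255,255]}}

```text
time: 24.42
eef_pos: [0.433, -0.0341, 0.0536]
tool_rot: [-2.157, -2.284, 0.0]
contact_force: [-0.8, 0.2, 1.1]
gripper_width: 0.0002
grip_force: 0.0
```

{"api": "play_rows", "payload": {"travel": [[0,0,1],[0,0,2],[0,0,3],[0,0,3]], "angular": [[0,0,0],[0,0,0],[0,0,0],[0,0,0]], "gripper": [255,255,255,255]}}

```text
time: 24.92
eef_pos: [0.4331, -0.034, 0.0507]
tool_rot: [-2.157, -2.284, -0.0]
contact_force: [0.2, 0.5, 1.4]
gripper_width: 0.0003
grip_force: 1.0
```

Run:
```python
from h import *
o=get_obs();print(o["contact_force"].round(2),o["eef_pos"].round(4))
a=snapshot("side")[:,:,::-1]
I=cv2.cvtColor(a,cv2.COLOR_BGR2HSV)
for r in range(228,243): print(r,' '.join('%3d'%v for v in I[r,254:276,2]), '|',''.join('B' if 95<=p[0]<=130 and p[1]>90 else '.' for p in I[r,252:280]))
a=snapshot("wrist")[:,:,::-1]
I=cv2.cvtColor(a,cv2.COLOR_BGR2HSV)
for r in range(210,262,3): print(r,''.join('B' if 95<=p[0]<=130 and p[1]>90 else '#' if p[2]<45 else '+' if p[2]<100 else '.' for p in I[r,230:326:2]))
```

```text
[0.22 0.53 1.37] [ 0.4331 -0.034   0.0507]
228 142 148 147 132 112 111 109 124 127 127 126 127  71  96 123 126 127 125  72 157 213 219 | ............................
229 125 146 111 126 112 112 111 122 126 126 127 126  69  96 122 126 126 126 137 206 215 216 | ............................
230  84 102 101 105 108 112 112 127 127 126 127 126  71  81 121 126 127 127 140 187 215 218 | ............................
231  88  75  79  86  93 109 111 124 127 127 127 126  70  78 122 124 125 118 101 121 213 219 | ............................
232  70  67  67  66  69  87 108 123 126 127 127 127  77  79 121 126 127  96  84  88 156 215 | ............................
233  68  66  67  70  67  69  91 119 126 126 126 126  79  81 121 127 105  88  84  84 116 156 | ............................
234  80  72  73  72  67  70  81 110 123 127 126 127  80  79 121 109  84 130 136 137 140 141 | ............................
235  86  83  85  83  78  68  99 107 109 112 124 128  79  79 108 107  78  90 135 142 142 131 | ........BB.......B..........
236  87  86  83  85  69  67 102 108 109 108 109 112  94 102 107 109  81  
[... 1041 characters left out ...]
+++++++++..
225 +++++++++####+++++#+###+++++#++++#++##++++++....
228 ++++++++###+++++++++#++#+##++++##+##+###++++....
231 +++++++##+#+#++#+++##++++++++###+###++###+++....
234 ++++++###+#+#+##+BBBBBBBBBBBBB#+#++++#++#+++....
237 ++++++#####++++BBBBBBBBBBBBBBBBBB#++#++++#++....
240 +++++####+###+BBBBBBBBBBBBBBBBBBBB++#+#+++#+....
243 ++++++##+##+BBBBBB++++BBBBB++++BBBB+##++++#+....
246 ++++++#+###+BB++++++++##B##+++++++++###+#++++...
249 ####################++##B##++###################
252 ####################++##B##++###################
255 ####################++##B##++###################
258 ####################++##B##++###################
261 ####################++##B##++###################
```

{"api": "play_rows", "payload": {"travel": [[0,0,1],[0,0,2],[0,0,2]], "angular": [[0,0,0],[0,0,0],[0,0,0]], "gripper": [255,255,255]}}

```text
time: 25.4
eef_pos: [0.4331, -0.0341, 0.0486]
tool_rot: [-2.157, -2.284, -0.0]
contact_force: [-1.1, -0.3, 2.8]
gripper_width: 0.0003
grip_force: 1.5
```

{"api": "play_rows", "payload": {"travel": [[0,0,1],[0,0,2],[0,0,2]], "angular": [[0,0,0],[0,0,0],[0,0,0]], "gripper": [255,255,255]}}

```text
time: 25.78
eef_pos: [0.4331, -0.0341, 0.0466]
tool_rot: [-2.157, -2.284, -0.0]
contact_force: [-1.1, -0.9, 4.3]
gripper_width: 0.0005
grip_force: 2.1
```

The spring force is now rising about 0.8 N per mm, so the button is moving in.

{"api": "play_rows", "payload": {"travel": [[0,0,0.5],[0,0,1],[0,0,1]], "angular": [[0,0,0],[0,0,0],[0,0,0]], "gripper": [255,255,255]}}

```text
time: 26.15
eef_pos: [0.4331, -0.0341, 0.0457]
tool_rot: [2.157, 2.284, 0.0]
contact_force: [-1.3, -0.1, 4.9]
gripper_width: 0.0006
grip_force: 2.6
```

{"api": "play_rows", "payload": {"travel": [[0,0,0.5],[0,0,1],[0,0,1]], "angular": [[0,0,0],[0,0,0],[0,0,0]], "gripper": [255,255,255]}}

```text
time: 26.52
eef_pos: [0.4332, -0.0341, 0.0454]
tool_rot: [2.157, 2.283, 0.0]
contact_force: [-4.4, 0.3, 19.8]
gripper_width: 0.0003
grip_force: 9.6
```

The button bottomed out at 20 N. I let it go and clear away.

{"api": "play_rows", "payload": {"travel": [[0,0,-10],[0,0,-50],[0,0,-110],[0,0,-170],[0,0,-170]], "angular": [[0,0,0],[0,0,0],[0,0,0],[0,0,0],[0,0,0]], "gripper": [255,255,255,255,255]}}

```text
time: 27.15
eef_pos: [0.4357, -0.0339, 0.2189]
tool_rot: [2.153, 2.279, 0.009]
contact_force: [1.0, -0.3, -1.6]
gripper_width: 0.0002
grip_force: 0.0
```

Run:
```python
from h import *
o=get_obs();print(o["contact_force"].round(2),o["eef_pos"].round(4))
a=snapshot("side")[:,:,::-1];I=cv2.cvtColor(a,cv2.COLOR_BGR2HSV)
for r in range(231,242): print(r,''.join('B' if 95<=p[0]<=130 and p[1]>90 else '.' for p in I[r,252:280]))
def ch(p):
    H,S,V=map(int,p)
    return 'y' if 16<=H<=34 and S>130 else 'O' if 6<=H<16 and S>150 else 'B' if 100<=H<=125 and S>120 else 'R' if S>130 and (H<6 or H>172) else '#' if V<60 else '.'
for r in range(255,320,3): print(r,''.join(ch(p) for p in I[r,270:350]))
for r in range(150,245,4): print(r,''.join(ch(p) for p in I[r,290:380]))
```

```text
[ 0.99 -0.31 -1.55] [ 0.4357 -0.0339  0.2189]
231 ............................
232 ............................
233 ..........BBBBBB............
234 .........BBBBBBBBB..........
235 ........BBBBBBBBBB..........
236 ........BBBBBBBBBB..........
237 ........BBBBBBBBBB..........
238 ........BBBBBBBBBB..........
239 .........BBBBBBBBB..........
240 ...........BBBBB............
241 ............................
255 .................................................................##....#........
258 ...................................................................#............
261 ................................................................................
264 .............................yyyy...............................................
267 ............................yyyyyyy.............................OOOO............
270 .............................yyyyyy.BBB................OOOOOOOOOOOOOOO..........
273 .......................BBBB.yyyyyy..BB.....OOOOOOOOOOOOOOOOOOOOOOOOOO...........
276 ......................BBBBB.yyyyyyOOOOOOOOOOOOOOOOOOOOOOOOOOOO..................
279 .......
[... 2758 characters left out ...]
##.#......#######.................#
218 ...................yy#yyyyyyyyyyyyyyyyy.############.................................#####
222 ...................yy#yy#yy..yyyyyyyyyy.#.#####................................###########
226 ...................y.#yy#yy#.y.#yyyyyyy.#.##..................................############
230 ...................yy#y.#yy#yy.#y.#yyy.##.......................................##########
234 ...............yyyyyyyyyyyy#yy..y.#yyy.#.....R.......................#....................
238 .................yyyyyyyyyyyyy#yy.#yyy.##.......................####..##..................
242 ......................yyyyyyyyyyyyyyyy..#.............####................................
```

```bash
python3 -c "
from rig import *
print(sign_off())"
```

```text
the job is handed in; nothing more can be done
None
```

The job is handed in at about 27 s of the 67 s: the key stands in the caddy pocket, the guard sits on the base plate with its tongue in the interlock slot, and the blue reset button was pressed fully in and sprang back.

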